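Lock a transformer into the test nest under its keeper bar

ROBOT

A 7-joint arm with a two-finger parallel gripper is mounted at the origin on a cart in front of the work surface, level with it; the furniture and walls round the work are solid. World frame = base frame: x ahead of the robot, y to its left, z up, the work surface at z = 0. Lengths are in mm, angles in rad, forces in N, time in s.
With the tool pointing down it reaches from about 400 to 875 mm from the base axis. Payload 6.5 kg.
Tool frame: the origin (TCP) lies at the very end of the fingers, on their centre line; the grasp point (between the pads) lies behind it (arm.grip_point_offset is the z of the grasp point in the tool frame, in mm); z points along the fingers, y is the line along which they close (so a half turn about z gives the same grasp; the last joint's range is limited). The gripper opens to 85 mm and grips with 20 to 120 N. Pads are 22 mm wide; open, the fingers measure 114 mm over their backs; the gripper's body (76 mm by 85 mm) begins 54 mm behind the grasp point. The pads swing forward as they close: fully open they stand 13 mm farther back than shut.
Start: joints at [-1.257, 0.536, -0.004, 1.538, 0.003, 1.067, -0.071], TCP at [240.972, 603.674, 231.29] pointing down, gripper open.
Joint ranges: [-2.7, 2.7], [-0.37, 2.16], [-1.27, 1.26], [0.24, 2.4], [-1.31, 4.45], [0.19, 1.91], [-2.76, 2.76]. Speed limits (rad/s): [2.39, 2.39, 3.14, 3.14, 3.14, 3.14, 3.14].

INTERFACE

Orientations are given as a rotation vector (axis times angle).
In Python, from rig import arm gives the robot as it stands.
- The arm moves only by the tool carry_out, never from a script. Its argument "steps" is a list of rows, each an object with "offset": the shift along the tool's x, y, z in mm, a list of three; "dr": the turn, a rotation vector about the tool's x, y, z in rad, a list of three. In form: [{"offset": [tx, ty, tz], "dr": [rx, ry, rz]}, ...]. A call has 1 to 5 rows; each row is the pose to reach, as a shift and turn from the pose commanded when the call began, along the tool's axes at that moment; what a row does not reach only later rows make up. A row lasts 1/10 s, in which the tool goes at most 50 mm and 8.59 degrees, less where a joint would pass 70% of its speed; a pose out of reach is approached as far as the arm can. A call with a gripper value outside its range is refused whole. "gripper" is the finger opening in mm, from 0 to 85.4, set as the call begins (left out, the last holds). The fingers move at their own pace and stop on an object; "force" is the grip in N (left out, the last holds). Time passes only in rows, so rows that repeat a pose let the fingers close. It gives the time, the measured TCP pose, the force, the opening and the grip force at its end, in the units of the state.
- arm.get_state(): the state, without advancing time (a new reading comes with each control period).
- arm.camera(name): name is "side" or "top"; returns a dict with "pixels" (400x640x3 uint8, red, green, blue), "fx", "fy", "cx", "cy" (pixels), "pose" (4x4, takes a point from camera to world coordinates). Camera axes: x right, y up, looking along -z (the intrinsics and any distortion apply to the point x, -y, -z); pixel columns grow to the right and rows downward; lengths in mm; the calibration is good to about 2 mm. A picture is of the moment at which its call begins. There is no depth.
- arm.close_job(): hands the job in; it is judged then, once.
Trained networks look in the newest picture that a camera, given by its name, has taken for a name from the list of things; names that differ only in an ending like _2 or _b are one class to them, and where a whole thing is asked for, a point or a joint stands for the part that bears it (a point fixed in the world has none). Each returns a list of dicts, best first, with "p" (0 to 1); they miss things now and then, are a little off and sometimes report something else, mostly with a low value. They report only what shows in the picture. A call takes as long as a camera call.
- arm.look_for(camera, name): "rect" ([left, top, right, bottom] in pixels, round what is visible of it).
- arm.pinpoint(camera, name): "point" ([column, row] in pixels: a listed point, or the origin of a listed thing).
The state is a dict: "time_s": time; "q": joint angles; "qd": joint speeds; "joint_efforts": joint torques, N m; "ee_pos": TCP position; "ee_rot": TCP orientation; "force": force on the tool from outside, world axes, zero at the start; "torque": the same for the moment, N m; "gripper_width": finger opening in mm; "finger_force": force on a finger pad.
Only numpy, scipy, OpenCV 4.12 (cv2) and the standard library are available. Lean on these libraries where they do the work, as an engineer would, in place of code of your own. Each camera call takes 0.05 s, during which the arm holds its last target. There are 200 camera calls.

TASK

Take the transformer out of the stock channel and set it down standing on the open bench to change your grip: the channel leaves only its two end faces free, the nest only its two coil sides. Then seat it flat on the floor of the test nest between the end blocks, and after that swing the keeper bar over it until it snaps fully home in its detent. Leave the tip cleaner, the bottle and the side cutters where they are.

Things in the scene. Friction and masses are not known exactly. Their poses are not given: they have to be found in the camera images.
- transformer: Small transformer, grey core and yellow-wrapped coil, 0.21 kg. Origin: centre of underside, z up. Core 26 mm in x, 44 mm in y (end faces y = ±22), 38 mm high. Coil faces at x = ±22 for |y| < 13, 6 to 32 mm above the underside. Feet 20 mm wide, 2 mm thick, reach y = ±33. Grip across the y faces (44 mm) or across the coil in x (44 mm). The two ends count alike.
- channel: Stock channel: open-ended aluminium U profile fixed to the bench, 110 mm long in y. Origin: centre of underside, z up. Floor 3 mm thick; walls 43 mm high, inner faces at x = ±28 mm, lips out to x = ±36. At the start the transformer stands on its floor, its y along the channel's y, within 15 mm of the middle.
- nest: Test nest: aluminium base plate 80 (x) by 168 mm (y), 12 mm thick, fixed. Origin: centre of underside, z up. Grey end blocks 40 mm wide in x, 39 mm high above the plate, inner faces y = ±36 mm, lead-in at the top; low rails, 5 mm high, x = ±16 to ±21, pass under the coil beside the core. Open at both x sides. Pivot post at y = +56, plunger post at y = -56.
- keeper (a joint): Angle of the steel keeper bar about its upright pivot (rad). 0 = shut: along the nest's -y, across the seat, ball in its notch. It grows to 2.1 as the bar opens to the nest's -x (clockwise from above): the bar points along (-sin q, -cos q) in nest x, y. Swings level, stays where left. From 0.15 rad the ball resists with 6 to 10 N at the knob, then drops into the notch at 0.
- keeper_pivot (a point): Point on the keeper bar's pivot axis, at the bar's underside, 56 mm above the bench; fixed in the nest at (0, +56) mm. The bar is 26 mm wide, its top 65 mm above the bench.
- keeper_knob (a point): Middle of the black upright round knob at the free end of the keeper bar, 134 mm from the pivot axis, 84 mm above the bench. The knob is 18 mm thick (21 mm at its rim) and stands from 65 to 99 mm above the bench.
- tip_cleaner: Bystander: black round pot with brass wool, 62 mm across, 40 mm high. Origin: centre of its underside.
- flux_bottle: Bystander: brown bottle with a pointed black nozzle, 33 mm across, 109 mm high. Origin: centre of its underside.
- side_cutters: Bystander: side cutters with red handles lying flat, 47 x 118 x 12 mm, long in their y. Origin: centre of their underside.
- nest_seat (a point): Centre of the seat on top of the nest's plate, 12 mm above the bench, axes as the nest's: the transformer's origin belongs here, its y along the nest's y (either way round).
- nest_plunger (a point): Top of the spring ball on the plunger post, 60 mm above the bench, at y = -56 mm in the nest (post 30 by 20 mm, 52 mm high, with a stop cheek 66 mm high on its +x side).
- under_lamp (a point): Bench point straight under the magnifier lamp's level swing arm, a fixed obstacle: the arm, 40 mm wide, runs at z = 0.61 m from world (1.00, 0.29) to (0.33, -0.25); the lamp head hangs at its end, centre (0.22, -0.41), 0.25 m across, z 0.47 to 0.53. All work lies on the arm's left (+y) side: fold the robot up, swing over the lamp, then stay on that side.

How it is judged (in metres and radians):
On the way, in this order (a step that is already met when the one before it is completed fails the run):
1. the transformer stands on the bench, let go, clear of the channel and the nest (height (world z) of transformer below 0.01 m and angle between transformer's own z axis and vertical below 0.1 rad and horizontal distance between transformer and channel above 0.055 m and horizontal distance between transformer and nest above 0.06 m and contact force between transformer and the fingers below 0.05 N and linear speed of transformer below 0.02 m/s), for 0.2 s.
2. the transformer is seated flat in the nest while the keeper bar is still open (z of transformer in the frame of nest below 0.0145 m and horizontal distance between transformer and nest below 0.008 m and angle between the y axis of transformer and the y axis of nest, either way round below 0.15 rad and angle between transformer's own z axis and vertical below 0.06 rad and value of joint keeper above 0.4 rad), for 0.2 s.
At the end, for the whole second after the job is handed in: The keeper bar is shut in its detent (within 0.03 rad of 0, at rest), and the transformer stands at rest on the nest's plate (underside within 2.5 mm of it, tilted less than 0.06 rad), centred within 8 mm and lined up with the nest within 0.15 rad (value of joint keeper between -0.03 and 0.03 rad and velocity of joint keeper below 0.05 rad/s and z of transformer in the frame of nest below 0.0145 m and horizontal distance between transformer and nest below 0.008 m and angle between the y axis of transformer and the y axis of nest, either way round below 0.15 rad and angle between transformer's own z axis and vertical below 0.06 rad and linear speed of transformer below 0.02 m/s); the robot touches nothing.
It fails at once if the tip cleaner is moved more than 20 mm (distance of tip_cleaner from where it was at the start of the episode above 0.02 m).
It fails at once if the flux bottle is moved more than 20 mm (distance of flux_bottle from where it was at the start of the episode above 0.02 m).
It fails at once if the side cutters are moved more than 20 mm (distance of side_cutters from where it was at the start of the episode above 0.02 m).
It also fails if it takes over 72 s, if anything falls off the work surface, if the arm or the gripper's body presses on something with over 40 N, if the wrist force passes 120 N, or if a joint passes its speed limit or range.

## Working session

There is one attempt and no reset: what is moved stays moved. The work goes in short steps, Python scripts to look and compute and a tool call to move; the robot and the scene stay as the last step left them, time stands still between calls to the robot, and variables do not carry over. Pictures are saved under pics/ and viewed, at most 10 in all, crops included, and the job is handed in when it is done.

Besides the shell and the picture viewer there is one more tool, called after "Request:" as name(argument=value, ...) on one line, values as JSON. carry_out: Moves the arm, as the interface text tells. Its arguments: {"type":"object","properties":{"steps":{"type":"array"},"gripper":{"type":"number"},"force":{"type":"number"}},"required":["steps"]}

```bash
mkdir -p pics; ls; cat > h.py <<'E'
import numpy as np, cv2
from rig import arm
from scipy.spatial.transform import Rotation as R
def ray(c,uv):
    p=np.array(c["pose"]); d=np.array([(uv[0]-c["cx"])/c["fx"],-(uv[1]-c["cy"])/c["fy"],-1.])
    return p[:3,3],p[:3,:3]@d
def atz(c,uv,z):
    o,d=ray(c,uv); return o+d*(z-o[2])/d[2]
def proj(c,P):
    p=np.array(c["pose"]); q=p[:3,:3].T@(np.array(P,float)-p[:3,3])
    return np.array([c["cx"]+c["fx"]*q[0]/-q[2], c["cy"]-c["fy"]*q[1]/-q[2]])
def snap(n,f):
    c=arm.camera(n); cv2.imwrite("pics/"+f,c["pixels"][:,:,::-1]); return c
E
python3 - <<'E'
from h import *
np.set_printoptions(precision=1,suppress=True)
s=arm.get_state(); print(s, arm.grip_point_offset)
for n in("top","side"):
    c=snap(n,n+"0.png"); print(n,{k:c[k] for k in c if k!="pixels"})
    for t,z in dict(transformer=20,channel=0,nest=0,keeper_pivot=56,keeper_knob=84,tip_cleaner=0,flux_bottle=0,side_cutters=0,nest_seat=12,nest_plunger=60,under_lamp=0).items():
        if t=="transformer": z=3
        r=arm.pinpoint(n,t); print(t,[(np.round(a["point"],1),round(a["p"],2),atz(c,a["point"],z)) for a in r[:2]])
E
```

```text
pics
{'time_s': 0.0, 'q': array([-1.3,  0.5, -0. ,  1.5,  0. ,  1.1, -0.1]), 'qd': array([ 0., -0., -0.,  0., -0., -0.,  0.]), 'joint_efforts': array([ -0. , -58.3,   1. , -25.9,   0. ,   0. ,   0. ]), 'ee_pos': array([240.8, 603.1, 230.4]), 'ee_rot': array([-0.6, -3.1,  0. ]), 'force': array([ 0.5, -0.5, -1.1]), 'torque': array([-0. ,  0.1,  0. ]), 'finger_force': 0.0, 'gripper_width': 85.46229466573548} -18.700000000000003
top {'fx': 431.9430171669584, 'fy': 431.9430171669584, 'cx': 315.831683239093, 'cy': 202.85189401120553, 'pose': array([[ -0. ,   1. ,  -0.1, 470.2],
       [ -1. ,  -0. ,  -0. ,  64.1],
       [ -0. ,   0.1,   1. , 939.5],
       [  0. ,   0. ,   0. ,   1. ]])}
transformer [(array([329.7, 242.4]), 0.92, array([489. ,  48.5,   3. ]))]
channel [(array([335.4, 241.2]), 0.95, array([491.5,  36.1,   0. ]))]
nest [(array([231.2, 243.8]), 0.97, array([488.9, 262.4,   0. ]))]
keeper_pivot [(array([223.8, 217.1]), 0.62, array([542.7, 266.3,  56. ]))]
keeper_knob [(array([155.4, 231.6]), 0.8, array([513.5, 396.2,  84. ]))]
tip_cleaner [(array([340.6, 165.5]), 0.97, array(
[... 1061 characters left out ...]
4.8, 200.9]), 0.4, array([690.8, -66.1,   0. ]))]
keeper_pivot [(array([381.2, 281.1]), 0.6, array([540.6, 260.5,  56. ]))]
keeper_knob [(array([449.4, 327.6]), 0.85, array([497.8, 387.7,  84. ]))]
tip_cleaner [(array([267.7, 226.6]), 0.78, array([668. ,  22.7,   0. ]))]
flux_bottle [(array([248.4, 203.7]), 0.87, array([686., -55.,   0.])), (array([295.3, 312.2]), 0.31, array([684.7, 227.7,   0. ]))]
side_cutters [(array([293.5, 313.4]), 0.78, array([688.4, 228.6,   0. ]))]
nest_seat [(array([407.8, 289.3]), 0.92, array([486.8, 269.5,  12. ])), (array([352. , 208.4]), 0.38, array([492.6,  52.8,  12. ]))]
nest_plunger [(array([437.2, 262.6]), 0.73, array([434. , 266.9,  60. ]))]
under_lamp []
```

View pics/top0.png

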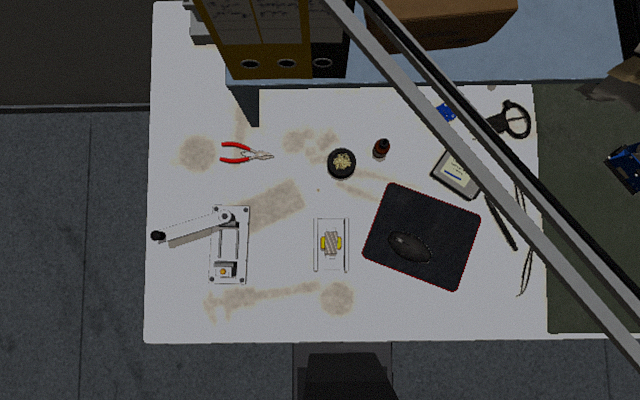

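View pics/side0.png

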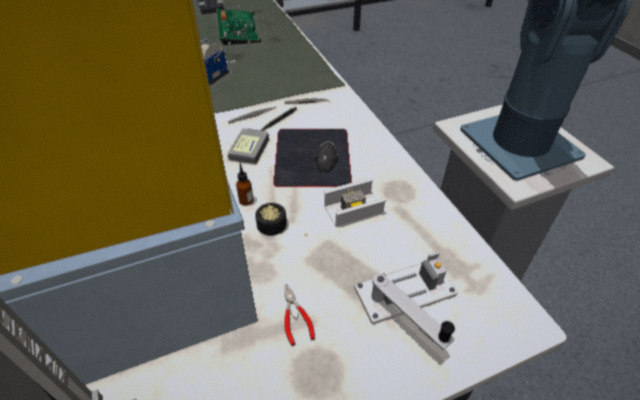

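```bash
python3 - <<'E'
import cv2
a=cv2.imread("pics/top0.png")[195:295,140:360]; cv2.imwrite("pics/top0c.png",cv2.resize(a,None,fx=3.6,fy=3.6,interpolation=cv2.INTER_CUBIC))
b=cv2.imread("pics/side0.png")[170:370,310:480]; cv2.imwrite("pics/side0c.png",cv2.resize(b,None,fx=3,fy=3,interpolation=cv2.INTER_CUBIC))
E
```

```text
(no output)
```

View pics/top0c.png

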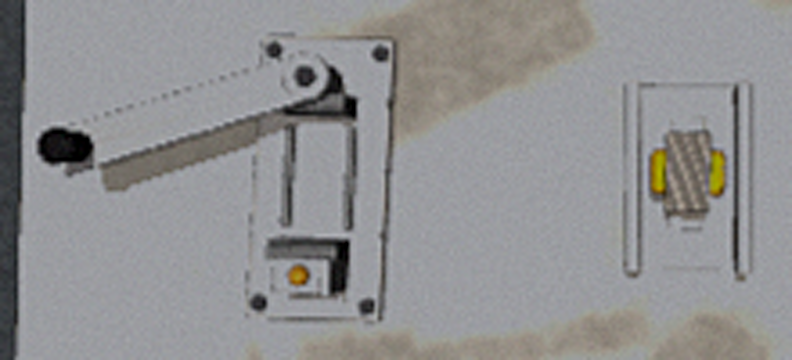

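View pics/side0c.png

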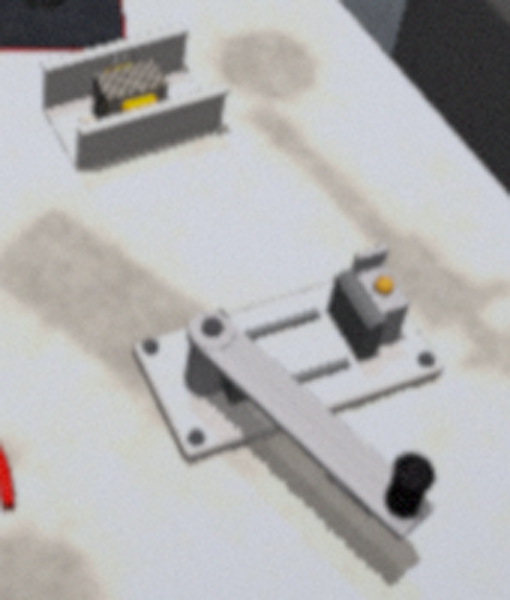

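```bash
cat > fit.py <<'E'
from h import *
from scipy.optimize import least_squares
np.set_printoptions(precision=2,suppress=True)
cs={n:arm.camera(n) for n in("top","side")}
T=lambda x,y:((x+.5)/3.6-.5+140,(y+.5)/3.6-.5+195)
S=lambda x,y:((x+.5)/3-.5+310,(y+.5)/3-.5+170)
N={"top":[((-40,84,12),T(262,38)),((40,84,12),T(393,39)),((40,-84,12),T(380,320)),((-40,-84,12),T(247,316)),((0,-56,60),T(298,275)),((0,56,66),T(305,76))],
 "side":[((40,84,12),S(135,345)),((-40,84,12),S(188,456)),((-40,-84,12),S(441,367)),((0,-56,60),S(385,284)),((0,56,66),S(212,327))]}
Ch={"top":[((-36,55,43),T(625,84)),((36,55,43),T(752,84)),((36,-55,43),T(748,277)),((-36,-55,43),T(626,275))],
 "side":[((36,55,43),S(43,68)),((36,-55,43),S(187,33)),((-36,55,43),S(78,132)),((-36,-55,43),S(228,94))]}
def fit(M,cams):
    def f(p):
        r=[]
        for n in cams:
            for P,uv in M[n]:
                c,s=np.cos(p[2]),np.sin(p[2]); r+=list(proj(cs[n],[p[0]+c*P[0]-s*P[1],p[1]+s*P[0]+c*P[1],P[2]])-uv)
        return r
    q=least_squares(f,[490,150,-1.6],loss="soft_l1"); return q.x,np.abs(q.fun).max()
for M in(N,Ch):
    for cams in(["top"],["side"],["top","side"]): print(cams,*fit(M,cams))
print("knob", atz(cs["top"],T(57,146),92), atz(cs["side"],S(411,470),96),atz(cs["side"],S(405,487),84))
print("tr top", atz(cs["top"],T(687,172),41), "yel", atz(cs["top"],T(651,172),32),atz(cs["top"],T(725,172),32))
print("tool", R.from_rotvec(arm.get_state()["ee_rot"]).as_matrix())
E
python3 fit.py
```

```text
['top'] [488.93 265.21  -1.61] 0.8457498262152967
['side'] [488.95 265.61  29.8 ] 1.7512683380936096
['top', 'side'] [488.96 265.34  -1.61] 1.6244962852578055
['top'] [483.95  47.25  -1.59] 0.649252665074755
['side'] [487.15  49.74  -1.63] 1.657027363036434
['top', 'side'] [484.95  47.72  -1.61] 2.7896995010475223
knob [505.98 392.75  92.  ] [506.44 388.97  96.  ] [508.36 390.93  84.  ]
tr top [488.18  47.56  41.  ] yel [488.65  68.3   32.  ] [488.07  25.33  32.  ]
tool [[-0.93  0.37  0.  ]
 [ 0.37  0.93  0.  ]
 [-0.    0.   -1.  ]]
```

```bash
cat > go.py <<'E'
import sys
from h import *
# go.py x y z psi_deg : offsets from measured pose ; prints tool-frame shift & turn
np.set_printoptions(precision=3,suppress=True)
s=arm.get_state(); p=np.array(s["ee_pos"]); Rm=R.from_rotvec(s["ee_rot"])
print("at",p,"psi",np.degrees(np.arctan2(Rm.as_matrix()[1,1],Rm.as_matrix()[0,1])),"t",s["time_s"],"w",s["gripper_width"],"F",np.array(s["force"]),"q",np.array(s["q"]))
a=list(map(float,sys.argv[1:]))
for i in range(0,len(a),4):
    x,y,z,ps=a[i:i+4]; ps=np.radians(ps); Y=np.array([np.cos(ps),np.sin(ps),0]); Z=np.array([0,0,-1.]); Rt=R.from_matrix(np.c_[np.cross(Y,Z),Y,Z])
    print("offset",np.round(Rm.inv().apply(np.array([x,y,z])-p),1),"dr",np.round((Rm.inv()*Rt).as_rotvec(),3))
E
python3 go.py 488 47 130 -1.5
```

```text
at [240.999 603.659 231.306] psi 68.23970534478691 t 1.3 w 85.0921864428882 F [ 0.469  0.449 -0.495] q [-1.257  0.536 -0.004  1.538  0.003  1.067 -0.071]
offset [-435.8 -425.4  101.3] dr [0.    0.    1.217]
```

Request:
carry_out(steps=[{"offset":[-435.8,-425.4,101.3],"dr":[0,0,1.217]},{"offset":[-435.8,-425.4,101.3],"dr":[0,0,1.217]},{"offset":[-435.8,-425.4,101.3],"dr":[0,0,1.217]},{"offset":[-435.8,-425.4,101.3],"dr":[0,0,1.217]},{"offset":[-435.8,-425.4,101.3],"dr":[0,0,1.217]}])

```text
time_s: 1.8
ee_pos: [341.7, 376.5, 190.3]
ee_rot: [1.69, 2.648, 0.001]
force: [1.8, 0.2, 0.2]
gripper_width: 85.5
finger_force: 0.0
```

```bash
python3 go.py 488 47 130 -1.5
```

```text
at [341.653 376.534 190.298] psi 24.91948103526552 t 1.8 w 85.53831099839958 F [1.786 0.193 0.216] q [-1.085  0.352  0.2    1.958 -0.092  0.84  -0.401]
offset [-360.5   -6.2   60.1] dr [ 0.001 -0.001  0.461]
```

Request:
carry_out(steps=[{"offset":[-360.5,-6.2,60.0],"dr":[0,0,0.461]},{"offset":[-360.5,-6.2,60.0],"dr":[0,0,0.461]},{"offset":[-360.5,-6.2,60.0],"dr":[0,0,0.461]},{"offset":[-360.5,-6.2,60.0],"dr":[0,0,0.461]},{"offset":[-360.5,-6.2,60.0],"dr":[0,0,0.461]}])

```text
time_s: 2.3
ee_pos: [443.2, 152.0, 149.3]
ee_rot: [2.243, 2.199, 0.002]
force: [0.9, 1.3, -0.3]
gripper_width: 85.3
finger_force: 0.0
```

```bash
python3 go.py 488 47 130 -1.5
```

```text
at [443.186 151.999 149.313] psi -1.1326410525292934 t 2.3 w 85.27078821505418 F [ 0.889  1.252 -0.322] q [-0.725  0.366  0.361  2.092 -0.195  0.713 -0.258]
offset [-104.1   46.9   19.3] dr [ 0.001 -0.001  0.006]
```

Request:
carry_out(steps=[{"offset":[-104,47,19],"dr":[0,0,0.006]},{"offset":[-104,47,19],"dr":[0,0,0.006]},{"offset":[-104,47,19],"dr":[0,0,0.006]},{"offset":[-104,47,19],"dr":[0,0,0.006]},{"offset":[-104,47,19],"dr":[0,0,0.006]}])

```text
time_s: 2.8
ee_pos: [487.2, 49.2, 130.3]
ee_rot: [-2.25, -2.192, -0.0]
force: [0.7, 0.6, -0.2]
gripper_width: 85.4
finger_force: 0.0
```

```bash
python3 go.py 488 47 60 -1.5 488 47 11 -1.5; python3 - <<'E'
from h import *
b=snap("side","s1.png")["pixels"]
cv2.imwrite("pics/s1c.png",cv2.resize(b[100:300,230:480,::-1],None,fx=3,fy=3,interpolation=cv2.INTER_CUBIC))
for n in("transformer","channel"): print(n,arm.pinpoint("side",n))
E
```

```text
at [487.247  49.188 130.276] psi -1.4899826696314822 t 2.8 w 85.37358478779568 F [ 0.691  0.573 -0.203] q [-0.487  0.435  0.365  2.053 -0.239  0.693  0.006]
offset [-2.2  0.8 70.3] dr [-0.    -0.001  0.   ]
offset [ -2.2   0.8 119.3] dr [-0.    -0.001  0.   ]
transformer [{'point': [352.0, 209.8], 'p': 0.86}, {'point': [352.5, 209.8], 'p': 0.43}]
channel [{'point': [352.7, 212.8], 'p': 0.62}]
```

View pics/s1c.png

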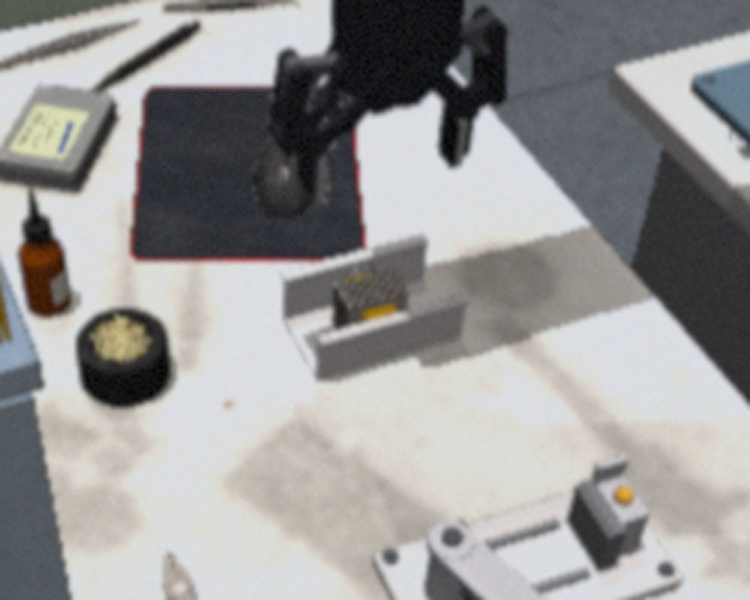

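Request:
carry_out(steps=[{"offset":[-2.2,0.8,50],"dr":[0,0,0]},{"offset":[-2.2,0.8,90],"dr":[0,0,0]},{"offset":[-2.2,0.8,110],"dr":[0,0,0]},{"offset":[-2.2,0.8,121],"dr":[0,0,0]},{"offset":[-2.2,0.8,121],"dr":[0,0,0]}])

```text
time_s: 3.45
ee_pos: [487.3, 47.1, 8.5]
ee_rot: [-2.248, -2.193, 0.002]
force: [0.3, -0.2, 0.1]
gripper_width: 85.6
finger_force: 0.0
```

Request:
carry_out(steps=[{"offset":[0,0,0],"dr":[0,0,0]},{"offset":[0,0,0],"dr":[0,0,0]},{"offset":[0,0,0],"dr":[0,0,0]},{"offset":[0,0,0],"dr":[0,0,0]},{"offset":[0,0,0],"dr":[0,0,0]}], gripper=38, force=30)

```text
time_s: 3.95
ee_pos: [489.1, 46.6, 10.4]
ee_rot: [2.249, 2.192, 0.003]
force: [-0.5, 0.3, 6.6]
gripper_width: 44.8
finger_force: 31.1
```

Request:
carry_out(steps=[{"offset":[0,0,0],"dr":[0,0,0]},{"offset":[0,0,0],"dr":[0,0,0]},{"offset":[0,0,0],"dr":[0,0,0]}])

```text
time_s: 4.25
ee_pos: [489.1, 46.6, 10.4]
ee_rot: [2.249, 2.192, 0.003]
force: [-1.0, 0.5, 7.7]
gripper_width: 44.6
finger_force: 31.1
```

Request:
carry_out(steps=[{"offset":[0,0,-20],"dr":[0,0,0]},{"offset":[0,0,-50],"dr":[0,0,0]},{"offset":[0,0,-80],"dr":[0,0,0]},{"offset":[0,0,-80],"dr":[0,0,0]},{"offset":[0,0,-80],"dr":[0,0,0]}])

```text
time_s: 4.75
ee_pos: [488.3, 46.6, 89.6]
ee_rot: [2.249, 2.192, 0.002]
force: [-0.2, 0.5, -2.1]
gripper_width: 44.1
finger_force: 32.2
```

```bash
python3 go.py 487 155 90 -1.5; python3 - <<'E'
from h import *
for n in("side","top"):
    c=arm.camera(n); r=arm.pinpoint(n,"transformer"); print(n,[(a["p"],a["point"],atz(c,a["point"],80)) for a in r])
E
```

```text
at [488.262  46.642  89.622] psi -1.4660299608397593 t 4.75 w 44.06844669932296 F [-0.225  0.509 -2.085] q [-0.457  0.51   0.338  2.07  -0.29   0.604  0.055]
offset [108.3  -4.   -0.3] dr [ 0.001 -0.001  0.001]
side [(0.97, [355.6, 180.3], array([483.58027785,  42.28954128,  80.        ]))]
top [(0.43, [227.3, 217.5], array([539.85099885, 253.817203  ,  80.        ]))]
```

Request:
carry_out(steps=[{"offset":[50,-2,0],"dr":[0,0,0]},{"offset":[90,-4,0],"dr":[0,0,0]},{"offset":[108,-4,0],"dr":[0,0,0]},{"offset":[108,-4,30],"dr":[0,0,0]},{"offset":[108,-4,60],"dr":[0,0,0]}])

```text
time_s: 5.45
ee_pos: [487.0, 155.7, 28.2]
ee_rot: [2.248, 2.195, 0.002]
force: [-1.1, -0.1, -2.4]
gripper_width: 44.7
finger_force: 32.1
```

Request:
carry_out(steps=[{"offset":[0,0,14],"dr":[0,0,0]},{"offset":[0,0,18],"dr":[0,0,0]},{"offset":[0,0,20.5],"dr":[0,0,0]},{"offset":[0,0,20.5],"dr":[0,0,0]}])

```text
time_s: 5.85
ee_pos: [487.5, 154.3, 9.3]
ee_rot: [2.25, 2.192, 0.001]
force: [-0.2, 0.4, -2.5]
gripper_width: 44.6
finger_force: 32.0
```

```bash
python3 go.py 487 155 7.4 -1.5
```

```text
at [487.549 154.331   9.287] psi -1.5105880654572088 t 5.85 w 44.58723401601066 F [-0.163  0.411 -2.451] q [-0.597  0.685  0.258  2.029 -0.365  0.47  -0.094]
offset [ 0.7 -0.6  1.9] dr [ 0.001 -0.    -0.   ]
```

Creep down to contact, then release.

Request:
carry_out(steps=[{"offset":[0,0,1],"dr":[0,0,0]},{"offset":[0,0,1.5],"dr":[0,0,0]},{"offset":[0,0,2],"dr":[0,0,0]},{"offset":[0,0,2],"dr":[0,0,0]}])

```text
time_s: 6.25
ee_pos: [487.3, 154.6, 7.4]
ee_rot: [2.25, 2.192, 0.002]
force: [-1.6, 0.5, 5.7]
gripper_width: 44.8
finger_force: 32.9
```

Request:
carry_out(steps=[{"offset":[0,0,0],"dr":[0,0,0]},{"offset":[0,0,0],"dr":[0,0,0]},{"offset":[0,0,0],"dr":[0,0,0]},{"offset":[0,0,0],"dr":[0,0,0]},{"offset":[0,0,0],"dr":[0,0,0]}], gripper=85)

```text
time_s: 6.75
ee_pos: [486.9, 154.4, 6.7]
ee_rot: [2.25, 2.192, -0.0]
force: [0.4, 0.6, -1.1]
gripper_width: 85.1
finger_force: 0.0
```

Request:
carry_out(steps=[{"offset":[0,0,-10],"dr":[0,0,0]},{"offset":[0,0,-40],"dr":[0,0,0]},{"offset":[0,0,-80],"dr":[0,0,0]},{"offset":[0,0,-110],"dr":[0,0,0]},{"offset":[0,0,-110],"dr":[0,0,0]}])

```text
time_s: 7.25
ee_pos: [489.7, 155.3, 121.0]
ee_rot: [2.249, 2.19, 0.011]
force: [-0.1, -0.2, -0.4]
gripper_width: 85.3
finger_force: 0.0
```

```bash
python3 go.py 487 155 117 -91.5 487 155 117 88.5; python3 - <<'E'
from h import *
for n in("side","top"):
    c=arm.camera(n); r=arm.pinpoint(n,"transformer"); print(n,[(a["p"],a["point"],atz(c,a["point"],0)) for a in r])
    a=c["pixels"]
    if n=="side": cv2.imwrite("pics/s2c.png",cv2.resize(a[120:320,270:470,::-1],None,fx=3,fy=3,interpolation=cv2.INTER_CUBIC))
E
```

```text
at [489.711 155.261 121.011] psi -1.5163357131850286 t 7.25 w 85.28296823408041 F [-0.088 -0.154 -0.418] q [-0.69   0.485  0.374  2.005 -0.271  0.691 -0.172]
offset [-0.3 -2.7  4. ] dr [ 0.003 -0.008  1.571]
offset [-0.3 -2.7  4. ] dr [ 0.008  0.003 -1.571]
side [(0.59, [376.7, 244.9], array([485.00331766, 150.88460789,   0.        ])), (0.48, [408.9, 289.7], array([479.75063746, 264.87441518,   0.        ]))]
top []
```

View pics/s2c.png

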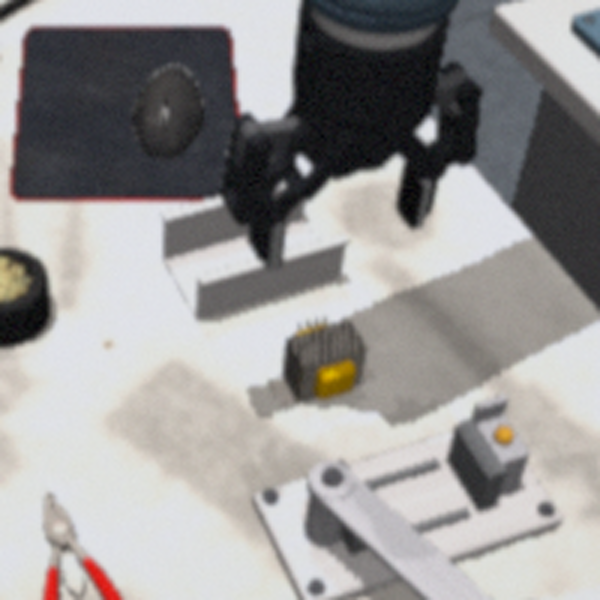

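Request:
carry_out(steps=[{"offset":[-0.3,-2.5,24],"dr":[0,0,-1.571]},{"offset":[-0.3,-2.5,24],"dr":[0,0,-1.571]},{"offset":[-0.3,-2.5,24],"dr":[0,0,-1.571]},{"offset":[-0.3,-2.5,24],"dr":[0,0,-1.571]},{"offset":[-0.3,-2.5,24],"dr":[0,0,-1.571]}])

```text
time_s: 7.95
ee_pos: [483.4, 153.8, 91.4]
ee_rot: [-1.281, -2.866, 0.003]
force: [-0.1, -0.7, 0.5]
gripper_width: 84.9
finger_force: 0.0
```

Request:
carry_out(steps=[{"offset":[0,0,0],"dr":[0,0,-0.821]},{"offset":[0,0,0],"dr":[0,0,-0.821]},{"offset":[0,0,0],"dr":[0,0,-0.821]},{"offset":[0,0,0],"dr":[0,0,-0.821]},{"offset":[0,0,0],"dr":[0,0,-0.821]}])

```text
time_s: 8.45
ee_pos: [483.4, 153.8, 91.4]
ee_rot: [-0.142, -3.136, 0.001]
force: [-0.5, 0.2, -0.5]
gripper_width: 85.2
finger_force: 0.0
```

```bash
python3 go.py 487.3 155 117 88.5 487.3 155 8.5 88.5
```

```text
at [483.357 153.804  91.449] psi 84.80559024245417 t 8.45 w 85.21157421679582 F [-0.498  0.153 -0.497] q [-0.362  0.509 -0.043  2.007  0.035  0.629  1.052]
offset [ -3.8   1.5 -25.6] dr [-0.001 -0.003 -0.064]
offset [-4.   1.6 82.9] dr [-0.001 -0.003 -0.064]
```

Request:
carry_out(steps=[{"offset":[-3.9,1.6,0],"dr":[0,0,-0.064]},{"offset":[-3.9,1.6,30],"dr":[0,0,-0.064]},{"offset":[-3.9,1.6,60],"dr":[0,0,-0.064]},{"offset":[-3.9,1.6,82.5],"dr":[0,0,-0.064]},{"offset":[-3.9,1.6,82.5],"dr":[0,0,-0.064]}])

```text
time_s: 8.95
ee_pos: [485.1, 154.2, 6.8]
ee_rot: [-0.051, -3.134, 0.004]
force: [-0.1, -0.7, -0.1]
gripper_width: 85.2
finger_force: 0.0
```

Request:
carry_out(steps=[{"offset":[0,0,0],"dr":[0,0,0]},{"offset":[0,0,0],"dr":[0,0,0]},{"offset":[0,0,0],"dr":[0,0,0]},{"offset":[0,0,0],"dr":[0,0,0]},{"offset":[0,0,0],"dr":[0,0,0]}], gripper=38, force=30)

```text
time_s: 9.45
ee_pos: [489.3, 155.5, 11.4]
ee_rot: [0.052, 3.139, 0.001]
force: [-1.9, -1.0, 7.3]
gripper_width: 43.5
finger_force: 31.5
```

Request:
carry_out(steps=[{"offset":[0,0,0],"dr":[0,0,0]},{"offset":[0,0,-30],"dr":[0,0,0]},{"offset":[0,0,-70],"dr":[0,0,0]},{"offset":[0,0,-90],"dr":[0,0,0]},{"offset":[0,0,-90],"dr":[0,0,0]}])

```text
time_s: 9.95
ee_pos: [490.6, 156.1, 103.3]
ee_rot: [0.052, 3.135, 0.004]
force: [-0.1, -0.3, -2.7]
gripper_width: 43.3
finger_force: 32.5
```

```bash
python3 go.py 489 265.3 95 87.8
```

```text
at [490.555 156.132 103.252] psi 88.11038901695316 t 9.95 w 43.25002934035978 F [-0.084 -0.342 -2.661] q [-0.349  0.495 -0.059  1.99   0.047  0.652  1.1  ]
offset [  5.2 109.    8.5] dr [0.002 0.006 0.005]
```

Request:
carry_out(steps=[{"offset":[2,45,4],"dr":[0,0,0.005]},{"offset":[4,85,8],"dr":[0,0,0.005]},{"offset":[4,105,8],"dr":[0,0,0.005]},{"offset":[4,109,8],"dr":[0,0,0.005]},{"offset":[4,109,8],"dr":[0,0,0.005]}])

```text
time_s: 10.45
ee_pos: [487.2, 264.3, 91.2]
ee_rot: [-0.057, -3.14, 0.002]
force: [0.6, -0.8, -2.8]
gripper_width: 43.1
finger_force: 32.4
```

Request:
carry_out(steps=[{"offset":[0,0,0],"dr":[0,0,0]},{"offset":[0,0,0],"dr":[0,0,0]},{"offset":[0,0,0],"dr":[0,0,0]}])

```text
time_s: 10.75
ee_pos: [488.2, 263.1, 92.2]
ee_rot: [-0.062, -3.141, 0.001]
force: [0.1, 0.1, -2.6]
gripper_width: 43.5
finger_force: 32.4
```

```bash
python3 go.py 489 265.3 95 87.8; python3 - <<'E'
from h import *
for n in("side","top"):
    c=arm.camera(n); z=95-11
    for nm in("transformer","nest_seat"):
        r=arm.pinpoint(n,nm); print(n,nm,[(a["p"],a["point"],atz(c,a["point"],z if nm=="transformer" else 12)) for a in r])
    a=c["pixels"]; cv2.imwrite(f"pics/{n}3.png",a[:,:,::-1])
    if n=="side": cv2.imwrite("pics/s3c.png",cv2.resize(a[190:330,330:480,::-1],None,fx=4,fy=4,interpolation=cv2.INTER_CUBIC))
E
python3 go.py 489 265.3 95 87.8|head -1
```

```text
at [488.223 263.116  92.179] psi 87.73498923578033 t 10.75 w 43.489750290128555 F [ 0.08   0.106 -2.572] q [-0.532  0.569 -0.057  1.888  0.05   0.687  0.913]
offset [-0.7  2.2 -2.8] dr [-0.001 -0.    -0.001]
side transformer [(0.94, [410.6, 264.3], array([491.14124854, 265.84974098,  84.        ])), (0.55, [352.1, 206.1], array([522.98602691, 107.43094499,  84.        ]))]
side nest_seat [(0.76, [406.0, 287.7], array([488.03181725, 265.3465361 ,  12.        ]))]
top transformer [(0.62, [222.2, 243.0], array([489.06317472, 262.56931701,  84.        ])), (0.42, [226.6, 217.2], array([540.1462686 , 254.33926528,  84.        ]))]
top nest_seat [(0.68, [228.6, 244.6], array([487.04736298, 265.46215795,  12.        ]))]
at [488.058 264.373  92.309] psi 87.82576290886574 t 11.05 w 43.53710411392497 F [-0.09   0.228 -1.787] q [-0.533  0.569 -0.058  1.887  0.05   0.687  0.913]
```

View pics/s3c.png

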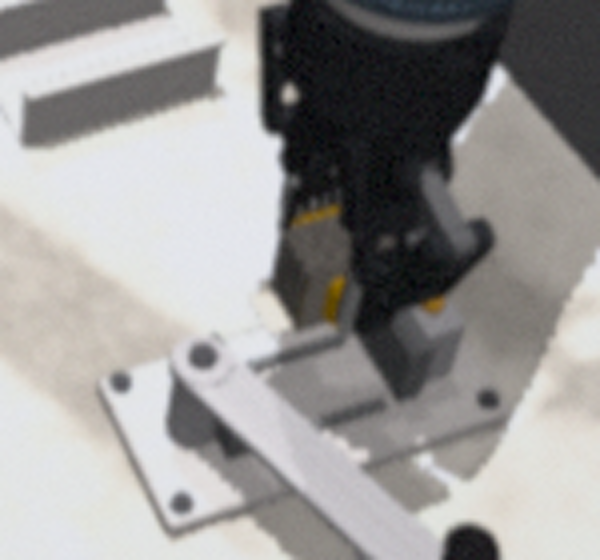

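Request:
carry_out(steps=[{"offset":[-0.8,1.3,10],"dr":[0,0,0]},{"offset":[-0.8,1.3,20],"dr":[0,0,0]},{"offset":[-0.8,1.3,26],"dr":[0,0,0]},{"offset":[-0.8,1.3,26],"dr":[0,0,0]},{"offset":[-0.8,1.3,26],"dr":[0,0,0]}])

```text
time_s: 11.55
ee_pos: [488.7, 265.6, 65.9]
ee_rot: [-0.059, -3.141, 0.001]
force: [0.8, 0.3, -1.5]
gripper_width: 43.4
finger_force: 32.4
```

```bash
python3 - <<'E'
from h import *
P=[];c=arm.camera("side")
a=c["pixels"]; cv2.imwrite("pics/s4c.png",cv2.resize(a[220:310,350:460,::-1],None,fx=6,fy=6,interpolation=cv2.INTER_CUBIC))
print([(r["p"],r["point"],atz(c,r["point"],66-10.5)) for r in arm.pinpoint("side","transformer")])
for i in range(4):
    arm.camera("side"); P.append(arm.get_state()["ee_pos"])
print(np.mean(P,0),np.std(P,0))
for l,X in dict(c00=(489-26-8,265),).items(): pass
# expected pixels if transformer centred on nest at height 55: core bottom/top corners
y=np.array([np.cos(-.039),np.sin(-.039)]); x=np.array([y[1],-y[0]])
for n,(a_,b,z) in dict(coreTopPYmX=(-13,22,38),coreTopMYmX=(-13,-22,38),coreTopPYpX=(13,22,38),coilLL=(-22,13,6),coilUL=(-22,13,32),coilUR=(-22,-13,32),coreBotPYmX=(-13,22,0),footPY=(-10,33,0)).items():
    w=np.array([489,265.3])+a_*x+b*y; uv=proj(c,[*w,z+55.5]); print(n,np.round((uv+.5-np.array([350,220]))*6-.5))
E
```

```text
[(0.67, [411.9, 274.3], array([485.23021434, 268.41032444,  55.5       ]))]
[489.10118447 265.84018136  66.55505261] [0.03685708 0.02048459 0.02330827]
coreTopPYmX [329. 303.]
coreTopMYmX [471. 257.]
coreTopPYpX [284. 231.]
coilLL [357. 387.]
coilUL [371. 333.]
coilUR [455. 305.]
coreBotPYmX [310. 383.]
footPY [270. 387.]
```

View pics/s4c.png

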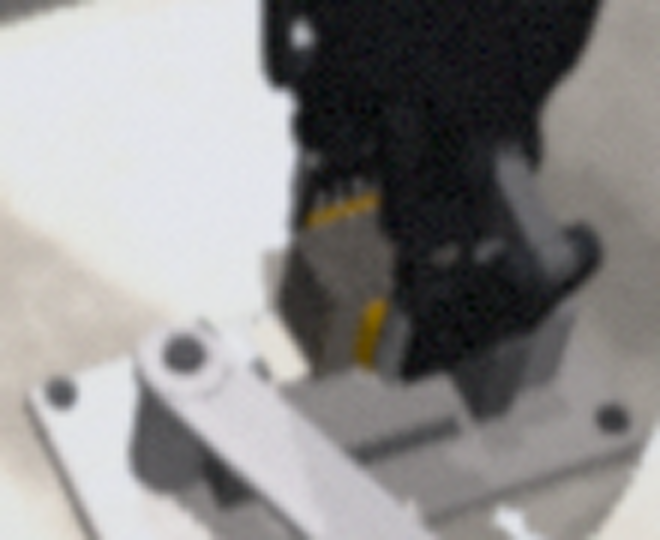

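Request:
carry_out(steps=[{"offset":[-0.7,-0.4,10],"dr":[0,0,0]},{"offset":[-0.7,-0.4,18],"dr":[0,0,0]},{"offset":[-0.7,-0.4,18],"dr":[0,0,0]}])

```text
time_s: 12.15
ee_pos: [488.4, 264.6, 46.6]
ee_rot: [-0.059, -3.139, 0.002]
force: [-0.0, -0.1, -1.6]
gripper_width: 43.5
finger_force: 32.4
```

Request:
carry_out(steps=[{"offset":[0,0,6],"dr":[0,0,0]},{"offset":[0,0,12],"dr":[0,0,0]},{"offset":[0,0,12],"dr":[0,0,0]}])

```text
time_s: 12.45
ee_pos: [488.9, 265.0, 35.3]
ee_rot: [-0.059, -3.14, 0.001]
force: [-0.4, -0.2, -1.3]
gripper_width: 43.0
finger_force: 32.4
```

Request:
carry_out(steps=[{"offset":[0,0,5],"dr":[0,0,0]},{"offset":[0,0,9],"dr":[0,0,0]},{"offset":[0,0,9],"dr":[0,0,0]}])

```text
time_s: 12.75
ee_pos: [489.1, 265.1, 26.7]
ee_rot: [-0.059, -3.14, 0.001]
force: [-0.5, -0.2, -2.9]
gripper_width: 43.4
finger_force: 32.4
```

Request:
carry_out(steps=[{"offset":[0,0,1.5],"dr":[0,0,0]},{"offset":[0,0,2.5],"dr":[0,0,0]},{"offset":[0,0,2.5],"dr":[0,0,0]}])

```text
time_s: 13.05
ee_pos: [489.5, 265.3, 24.7]
ee_rot: [0.059, 3.141, -0.0]
force: [0.1, -0.3, -2.7]
gripper_width: 43.4
finger_force: 32.4
```

Request:
carry_out(steps=[{"offset":[0,0,1],"dr":[0,0,0]},{"offset":[0,0,1.5],"dr":[0,0,0]},{"offset":[0,0,1.5],"dr":[0,0,0]}])

```text
time_s: 13.35
ee_pos: [489.6, 265.4, 23.5]
ee_rot: [0.059, 3.141, 0.0]
force: [0.5, 0.0, 1.0]
gripper_width: 43.4
finger_force: 32.7
```

Request:
carry_out(steps=[{"offset":[0,0,0.5],"dr":[0,0,0]},{"offset":[0,0,1],"dr":[0,0,0]},{"offset":[0,0,1],"dr":[0,0,0]}])

```text
time_s: 13.65
ee_pos: [489.6, 265.3, 23.4]
ee_rot: [0.059, 3.141, -0.0]
force: [-4.7, -2.2, 12.7]
gripper_width: 43.4
finger_force: 34.1
```

Request:
carry_out(steps=[{"offset":[0,0,-1],"dr":[0,0,0]},{"offset":[0,0,-1],"dr":[0,0,0]},{"offset":[0,0,-1],"dr":[0,0,0]},{"offset":[0,0,-1],"dr":[0,0,0]},{"offset":[0,0,-1],"dr":[0,0,0]}], gripper=66)

```text
time_s: 14.15
ee_pos: [489.5, 265.3, 23.1]
ee_rot: [-0.059, -3.141, 0.0]
force: [0.3, -0.1, 0.3]
gripper_width: 65.6
finger_force: 0.0
```

Request:
carry_out(steps=[{"offset":[0,0,-15],"dr":[0,0,0]},{"offset":[0,0,-45],"dr":[0,0,0]},{"offset":[0,0,-90],"dr":[0,0,0]},{"offset":[0,0,-130],"dr":[0,0,0]},{"offset":[0,0,-130],"dr":[0,0,0]}])

```text
time_s: 14.65
ee_pos: [493.1, 267.4, 159.8]
ee_rot: [0.06, 3.132, 0.009]
force: [0.6, 0.6, -0.6]
gripper_width: 65.9
finger_force: 0.0
```

```bash
python3 - <<'E'
from h import *
for n,f in(("side",96),("top",96)):
    c=arm.camera(n); a=c["pixels"]
    for nm,z in(("transformer",12),("keeper_knob",84),("keeper_pivot",56)): print(n,nm,[(r["p"],np.round(r["point"],1),np.round(atz(c,r["point"],z),1)) for r in arm.pinpoint(n,nm)[:2]])
    if n=="side": cv2.imwrite("pics/s5c.png",cv2.resize(a[190:370,330:490,::-1],None,fx=3.3,fy=3.3,interpolation=cv2.INTER_CUBIC))
E
python3 go.py
```

```text
side transformer [(0.61, array([406.8, 284.7]), array([483.5, 260.4,  12. ]))]
side keeper_knob [(0.64, array([446.5, 328. ]), array([502.2, 386.6,  84. ])), (0.34, array([380.6, 280.9]), array([552.9, 275.4,  84. ]))]
side keeper_pivot [(0.98, array([379.7, 280.6]), array([542.4, 258.6,  56. ]))]
top transformer [(0.67, array([228.3, 243.5]), array([489.4, 266.1,  12. ]))]
top keeper_knob [(0.55, array([228.5, 242.2]), array([490.5, 250.1,  84. ]))]
top keeper_pivot [(0.72, array([225.6, 218.3]), array([540.2, 262.6,  56. ]))]
at [488.885 264.913 152.21 ] psi 87.83927823513771 t 15.05 w 66.00753631195992 F [ 0.066  0.343 -0.196] q [-0.529  0.481 -0.063  1.852  0.04   0.812  0.921]
```

View pics/s5c.png

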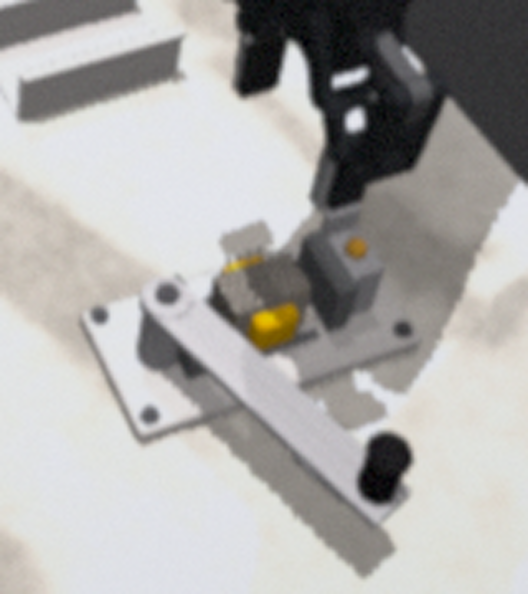

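```bash
python3 go.py 507.4 391.7 152 16.3
```

```text
at [488.885 264.913 152.21 ] psi 87.83927823513771 t 15.05 w 66.00753631195992 F [ 0.066  0.343 -0.196] q [-0.529  0.481 -0.063  1.852  0.04   0.812  0.921]
offset [-13.7 127.4   0. ] dr [-0.002 -0.001  1.249]
```

Request:
carry_out(steps=[{"offset":[-13.7,127.4,0],"dr":[0,0,1.249]},{"offset":[-13.7,127.4,0],"dr":[0,0,1.249]},{"offset":[-13.7,127.4,0],"dr":[0,0,1.249]},{"offset":[-13.7,127.4,0],"dr":[0,0,1.249]},{"offset":[-13.7,127.4,0],"dr":[0,0,1.249]}])

```text
time_s: 15.55
ee_pos: [507.2, 393.3, 152.0]
ee_rot: [-1.211, -2.898, 0.002]
force: [-0.4, -1.0, -1.0]
gripper_width: 66.5
finger_force: 0.0
```

Request:
carry_out(steps=[{"offset":[0,0,0],"dr":[0,0,0.499]},{"offset":[0,0,0],"dr":[0,0,0.499]},{"offset":[0,0,0],"dr":[0,0,0.499]},{"offset":[0,0,0],"dr":[0,0,0.499]},{"offset":[0,0,0],"dr":[0,0,0.499]}])

```text
time_s: 16.05
ee_pos: [507.5, 392.0, 152.3]
ee_rot: [1.884, 2.514, -0.003]
force: [-0.5, -1.4, -0.0]
gripper_width: 65.9
finger_force: 0.0
```

```bash
python3 go.py 507.4 391.7 73 16.3
```

```text
at [507.529 391.975 152.342] psi 16.281176689581358 t 16.05 w 65.92403060023139 F [-0.506 -1.409 -0.018] q [-0.893  0.619  0.238  1.636 -0.174  0.91  -0.306]
offset [-0.1 -0.1 79.3] dr [-0.001  0.001 -0.   ]
```

Request:
carry_out(steps=[{"offset":[0,0,35],"dr":[0,0,0]},{"offset":[0,0,60],"dr":[0,0,0]},{"offset":[0,0,74],"dr":[0,0,0]},{"offset":[0,0,79],"dr":[0,0,0]},{"offset":[0,0,79],"dr":[0,0,0]}])

```text
time_s: 16.55
ee_pos: [508.1, 392.0, 73.9]
ee_rot: [-1.884, -2.514, 0.001]
force: [0.1, 0.8, 0.4]
gripper_width: 66.5
finger_force: 0.0
```

Request:
carry_out(steps=[{"offset":[0,0,0],"dr":[0,0,0]},{"offset":[0,0,0],"dr":[0,0,0]},{"offset":[0,0,0],"dr":[0,0,0]},{"offset":[0,0,0],"dr":[0,0,0]},{"offset":[0,0,0],"dr":[0,0,0]}], gripper=10, force=20)

```text
time_s: 17.05
ee_pos: [508.5, 392.5, 75.1]
ee_rot: [1.884, 2.513, 0.002]
force: [-0.3, -0.3, 5.7]
gripper_width: 19.2
finger_force: 19.5
```

Request:
carry_out(steps=[{"offset":[0,0,0],"dr":[0,0,0]},{"offset":[0,0,0],"dr":[0,0,0]},{"offset":[0,0,0],"dr":[0,0,0]}])

```text
time_s: 17.35
ee_pos: [508.6, 392.6, 75.1]
ee_rot: [1.884, 2.513, 0.003]
force: [-1.2, -0.5, 5.2]
gripper_width: 19.1
finger_force: 19.5
```

```bash
python3 - <<'E'
from h import *
s=arm.get_state(); p=s["ee_pos"]; print(p, np.array(p)[:2]-[545,263.1], np.hypot(*(np.array(p)[:2]-[545,263.1])))
Rm=R.from_rotvec(s["ee_rot"])
th0=np.degrees(np.arctan2(p[1]-263.1,p[0]-545)); print("th0",th0)
# arc in tool frame of now
for d in list(range(0,72,4))+[177.8-th0]:
    th=np.radians(th0+d); w=np.array([545+134*np.cos(th)-p[0],263.1+134*np.sin(th)-p[1],0])
    print(d,np.round(Rm.inv().apply(w),1),round(-np.radians(d),3))
E
```

```text
[508.64700018 392.58490211  75.10990247] [-36.35299982 129.48490211] 134.49119105183468
th0 105.68213303520372
0 [-0.5 -0.  -0. ] -0.0
4 [-0.7 -9.4 -0. ] -0.07
8 [ -1.6 -18.7  -0. ] -0.14
12 [ -3.1 -27.9  -0. ] -0.209
16 [ -5.3 -37.   -0.1] -0.279
20 [ -8.1 -45.9  -0.1] -0.349
24 [-11.5 -54.6  -0.1] -0.419
28 [-15.5 -63.1  -0.1] -0.489
32 [-20.1 -71.2  -0.1] -0.559
36 [-25.3 -79.   -0.1] -0.628
40 [-31.  -86.5  -0.2] -0.698
44 [-37.1 -93.5  -0.2] -0.768
48 [ -43.8 -100.    -0.2] -0.838
52 [ -50.9 -106.1   -0.2] -0.908
56 [ -58.4 -111.7   -0.2] -0.977
60 [ -66.3 -116.7   -0.2] -1.047
64 [ -74.5 -121.2   -0.2] -1.117
68 [ -83.  -125.1   -0.2] -1.187
72.11786696479629 [ -92.  -128.5   -0.3] -1.259
```

Request:
carry_out(steps=[{"offset":[-0.3,-9.3,0],"dr":[0,0,-0.07]},{"offset":[-1.3,-18.6,0],"dr":[0,0,-0.14]},{"offset":[-2.9,-27.9,0],"dr":[0,0,-0.209]},{"offset":[-5.2,-36.9,0],"dr":[0,0,-0.279]},{"offset":[-8.1,-45.8,0],"dr":[0,0,-0.349]}])

```text
time_s: 17.85
ee_pos: [466.4, 372.5, 75.1]
ee_rot: [1.415, 2.805, 0.004]
force: [-1.6, 0.3, 5.5]
gripper_width: 19.4
finger_force: 19.6
```

Request:
carry_out(steps=[{"offset":[-0.3,-9.3,0],"dr":[0,0,-0.07]},{"offset":[-1.3,-18.6,0],"dr":[0,0,-0.14]},{"offset":[-2.9,-27.9,0],"dr":[0,0,-0.209]},{"offset":[-5.2,-36.9,0],"dr":[0,0,-0.279]},{"offset":[-8.1,-45.8,0],"dr":[0,0,-0.349]}])

```text
time_s: 18.35
ee_pos: [433.5, 339.3, 75.0]
ee_rot: [-0.905, -3.008, -0.003]
force: [-2.9, 1.9, 6.1]
gripper_width: 19.2
finger_force: 19.6
```

```bash
cat > k.py <<'E'
from h import *
s=arm.get_state(); p=np.array(s["ee_pos"]); Rm=R.from_rotvec(s["ee_rot"]); M=Rm.as_matrix()
d=p[:2]-[545,263.1]; th0=np.degrees(np.arctan2(d[1],d[0])); print(p,"r",np.hypot(*d),"th",th0,"psi",np.degrees(np.arctan2(M[1,1],M[0,1])),"F",s["force"],s["gripper_width"],s["time_s"])
for a in (4,8,12,16,20,177.8-th0):
    t=np.radians(th0+a); w=np.array([545+134*np.cos(t)-p[0],263.1+134*np.sin(t)-p[1],0]); print(a,np.round(Rm.inv().apply(w),1))
E
python3 k.py
```

```text
[433.5078527  339.29504743  75.00174335] r 135.04141646904435 th 145.65083854205017 psi 56.49300305033752 F [-2.88825395  1.85863731  6.08388746] 19.205706312241713 18.35
4 [-1.2 -9.4 -0. ]
8 [ -2.1 -18.7  -0. ]
12 [ -3.6 -27.9  -0.1]
16 [ -5.7 -37.   -0.1]
20 [ -8.4 -46.   -0.1]
32.149161457949845 [-20.5 -71.6  -0.2]
```

Request:
carry_out(steps=[{"offset":[-0.6,-9.3,0],"dr":[0,0,-0.07]},{"offset":[-1.8,-18.7,0],"dr":[0,0,-0.14]},{"offset":[-3.4,-27.9,0],"dr":[0,0,-0.209]},{"offset":[-5.5,-36.9,0],"dr":[0,0,-0.279]},{"offset":[-8.4,-45.8,0],"dr":[0,0,-0.349]}])

```text
time_s: 18.85
ee_pos: [413.8, 296.4, 74.9]
ee_rot: [-0.368, -3.118, -0.002]
force: [-6.6, 1.9, 10.9]
gripper_width: 19.5
finger_force: 19.8
```

```bash
python3 k.py
```

```text
[413.84335663 296.4252069   74.87744886] r 135.3241830400506 th 165.74357244781788 psi 76.53567426820322 F [-6.55464225  1.87713146 10.86546834] 19.470577676759852 18.85
4 [-1.5 -9.4 -0. ]
8 [ -2.4 -18.7  -0. ]
12 [ -3.9 -27.9  -0. ]
16 [ -6. -37.  -0.]
20 [ -8.8 -46.   -0.1]
12.056427552182129 [ -3.9 -28.   -0. ]
```

Request:
carry_out(steps=[{"offset":[0.2,-7,-0.5],"dr":[0,0,-0.05]},{"offset":[-0.3,-14,-0.5],"dr":[0,0,-0.105]},{"offset":[-1.0,-21,-0.5],"dr":[0,0,-0.157]},{"offset":[-2.2,-28,-0.5],"dr":[0,0,-0.209]},{"offset":[-2.2,-28,-0.5],"dr":[0,0,-0.209]}])

```text
time_s: 19.35
ee_pos: [409.7, 268.7, 75.1]
ee_rot: [-0.044, -3.14, -0.003]
force: [-6.1, 2.9, 6.8]
gripper_width: 19.2
finger_force: 19.9
```

```bash
python3 k.py
```

```text
[409.7255305  268.70799022  75.09025868] r 135.39066309520587 th 177.62608356108868 psi 88.40013114568298 F [-6.09504858  2.92383062  6.78967226] 19.190012940735155 19.35
4 [-1.6 -9.4 -0. ]
8 [ -2.4 -18.7  -0. ]
12 [ -3.9 -27.9  -0.1]
16 [ -6.1 -37.   -0.1]
20 [ -8.9 -46.   -0.1]
0.17391643891133413 [-1.4 -0.4 -0. ]
```

Request:
carry_out(steps=[{"offset":[0,-1.5,0],"dr":[0,0,0]},{"offset":[0,-3,0],"dr":[0,0,0]},{"offset":[0,-3,0],"dr":[0,0,0]},{"offset":[0,-3,0],"dr":[0,0,0]}])

```text
time_s: 19.75
ee_pos: [409.8, 268.6, 75.2]
ee_rot: [-0.043, -3.141, -0.008]
force: [-5.3, 9.8, 3.5]
gripper_width: 19.3
finger_force: 19.9
```

```bash
python3 k.py|head -1
```

```text
[409.78053689 268.59381938  75.22253108] r 135.3310210406914 th 177.67341454420057 psi 88.44427860820689 F [-5.30622158  9.7949056   3.52930011] 19.261694876697092 19.75
```

Request:
carry_out(steps=[{"offset":[0,-1.5,0],"dr":[0,0,0]},{"offset":[0,-3,0],"dr":[0,0,0]},{"offset":[0,-3,0],"dr":[0,0,0]},{"offset":[0,-3,0],"dr":[0,0,0]}])

```text
time_s: 20.15
ee_pos: [409.8, 268.4, 75.4]
ee_rot: [0.04, 3.14, 0.014]
force: [-5.1, 17.1, -3.3]
gripper_width: 19.2
finger_force: 20.1
```

```bash
python3 k.py|head -1
```

```text
[409.78520773 268.36759065  75.38041113] r 135.31735867939 th 177.7690446132657 psi 88.54804054101349 F [-5.08115458 17.12304178 -3.26462024] 19.187638807860917 20.15
```

Request:
carry_out(steps=[{"offset":[0,3,0],"dr":[0,0,0]},{"offset":[0,5,0],"dr":[0,0,0]},{"offset":[0,5,0],"dr":[0,0,0]}])

```text
time_s: 20.45
ee_pos: [409.7, 268.7, 75.1]
ee_rot: [-0.044, -3.14, -0.003]
force: [-5.6, 4.5, 5.5]
gripper_width: 19.4
finger_force: 20.1
```

Request:
carry_out(steps=[{"offset":[0,0,0],"dr":[0,0,0]},{"offset":[0,0,0],"dr":[0,0,0]},{"offset":[0,0,0],"dr":[0,0,0]},{"offset":[0,0,0],"dr":[0,0,0]}], gripper=50)

```text
time_s: 20.85
ee_pos: [411.4, 265.9, 74.6]
ee_rot: [0.049, 3.141, -0.001]
force: [0.0, -0.6, -0.3]
gripper_width: 50.0
finger_force: 0.0
```

Request:
carry_out(steps=[{"offset":[0,0,-20],"dr":[0,0,0]},{"offset":[0,0,-50],"dr":[0,0,0]},{"offset":[0,0,-90],"dr":[0,0,0]},{"offset":[0,0,-120],"dr":[0,0,0]},{"offset":[0,40,-120],"dr":[0,0,0]}])

```text
time_s: 21.35
ee_pos: [416.0, 302.9, 198.7]
ee_rot: [0.061, 3.135, 0.001]
force: [2.1, -0.1, -0.3]
gripper_width: 49.9
finger_force: 0.0
```

Request:
carry_out(steps=[{"offset":[0,50,0],"dr":[0,0,0]},{"offset":[0,100,0],"dr":[0,0,0]},{"offset":[0,130,0],"dr":[0,0,0]},{"offset":[0,130,0],"dr":[0,0,0]},{"offset":[0,130,0],"dr":[0,0,0]}])

```text
time_s: 21.85
ee_pos: [416.3, 435.9, 194.2]
ee_rot: [-0.047, -3.141, 0.002]
force: [-0.6, -0.0, -0.4]
gripper_width: 50.1
finger_force: 0.0
```

```bash
python3 - <<'E'
from h import *
c=arm.camera("top"); d=arm.camera("side")
for n,cc in(("top",c),("side",d)):
    for nm,z in(("keeper_knob",84),("keeper_pivot",56),("transformer",12),("nest_plunger",60)): print(n,nm,[(round(r["p"],2),np.round(r["point"],1),np.round(atz(cc,r["point"],z),1)) for r in arm.pinpoint(n,nm)[:1]])
a=cv2.resize(c["pixels"][195:305,180:270,::-1],None,fx=4,fy=4,interpolation=cv2.INTER_CUBIC)
b=cv2.resize(d["pixels"][220:330,345:455,::-1],None,fx=4,fy=4,interpolation=cv2.INTER_CUBIC)
cv2.imwrite("pics/end.png",np.hstack([a,b])); s=arm.get_state(); print(s["time_s"],s["ee_pos"],s["force"])
E
```

```text
top keeper_knob [(0.64, array([216.7, 282.3]), array([412.5, 272.5,  84. ]))]
top keeper_pivot [(0.55, array([225.8, 218.3]), array([540.2, 262.2,  56. ]))]
top transformer [(0.49, array([227.7, 244. ]), array([488.4, 267.4,  12. ]))]
top nest_plunger [(0.75, array([220.5, 272.6]), array([430.1, 270.9,  60. ]))]
side keeper_knob [(0.59, array([453.9, 248.8]), array([405.2, 266.5,  84. ]))]
side keeper_pivot [(0.97, array([381.9, 280.1]), array([538.5, 259.1,  56. ]))]
side transformer [(0.64, array([406.5, 288.6]), array([488.2, 267.3,  12. ]))]
side nest_plunger [(0.73, array([438.3, 263.1]), array([432.8, 268.5,  60. ]))]
22.35 [416.60567936 436.00151564 194.86471728] [-0.57635585  0.60310939 -0.70329764]
```

View pics/end.png

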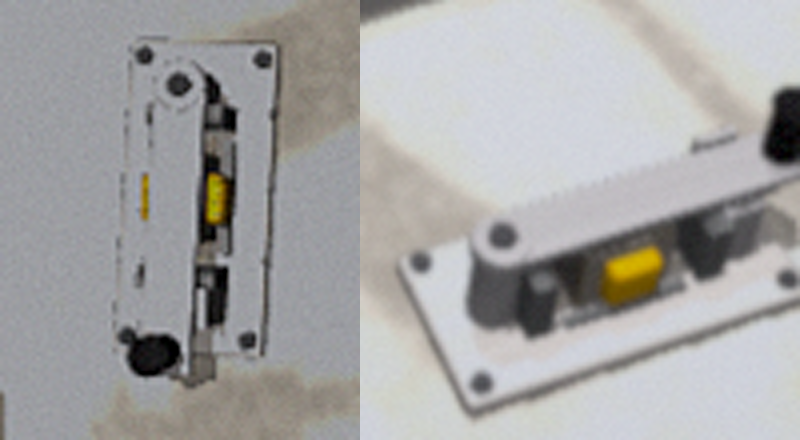

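The end picture shows the bar lying along the nest, over the plunger and against the cheek. The bar's left edge runs from about (148,90) to (135,340), and the coil shows on both sides of it at (145,197) and (217,197).

```bash
python3 -c "
from rig import arm
print(arm.close_job())"
```

```text
the job is handed in; nothing more can be done
None
```

The transformer is seated in the nest with the keeper bar shut against its stop; I handed the job in at about 22 s, and `close_job` returned no verdict.

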